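# Touch-dry check of the lacquered cap

## Task

On the sprung rests of the rack stand three flat lacquered tiles and one round domed cap of the same finish. Touch the round cap lightly on top with the closed fingertips to feel whether it is dry, without pushing its rest down to the stop and without touching the three tiles, then press the round push button left of the rack all the way in to log the check, let it spring back, and lift the hand well clear, a hand's width or more. Do not pinch, lift or shift the cap or a tile, and leave the jar, cup and spanner where they are.

Things in the scene. Friction and masses are not known exactly. Their poses are not given: they have to be found in the camera images.
- rack: fixed aluminium bar 75 x 330 x 20 mm. Origin: centre of its underside, on the bench; y along its length, z up. On it four black square dishes, 56 mm outside, centres at y = -120, -40, 40, 120 mm, inner floor 48 mm and rim 51 mm above the bench. A pressed dish sinks straight down: starts at about 2.5 N, 0.5 N more per mm, hard stop after 12 mm (8.5 N)
- test_cap: the test cap: loose cream round cap with a domed top, 32 mm diameter, 15 mm high, 28 g, standing in one of the four dishes (which one varies). Origin: centre of its flat underside, 48 mm above the bench; z up; the crown of the dome is 15 mm above the origin, 63 mm above the bench
- tile_a: one of the three lacquered trapezoid tiles, cream like the cap, 31 x 46 x 8 mm, lying flat in another dish; origin: centre of its underside, 48 mm above the bench; not to be touched
- tile_b: one of the three lacquered trapezoid tiles, cream like the cap, 31 x 46 x 8 mm, lying flat in another dish; origin: centre of its underside, 48 mm above the bench; not to be touched
- tile_c: one of the three lacquered trapezoid tiles, cream like the cap, 31 x 46 x 8 mm, lying flat in another dish; origin: centre of its underside, 48 mm above the bench; not to be touched
- check_button (a joint): travel of the push button in m: 0 out, 0.006 fully in; a spring of up to 5 N brings it back out when let go
- check_button_top (a point): centre of the top face of the round black push button (32 mm diameter, in a grey housing on the bench to the left of the rack); pressed straight down
- check_button_base: grey housing of the push button, fixed on the bench; origin: centre of its underside
- jar: white jar with red lid, 55 mm diameter, 70 mm high, standing just behind the rack; origin: centre of its underside; leave alone
- cup: white mixing cup, 65 mm diameter, 62 mm high, standing just behind the rack; origin: centre of its underside; leave alone
- spanner: flat steel spanner 26 x 140 x 8 mm lying along the robot's side of the rack; origin: centre of its underside; leave alone
Things that resemble listed ones, but are neither listed nor needed, are in the scene too. There is more than one size of the check_button_base; the job needs the largest.

How it is judged:
By the outcome, as a careful person would: the job done as asked, in the order asked, and still so for the second after the job is handed in, with the robot touching nothing.
It also fails if it takes over 38 s, if anything falls off the work surface, if the arm or the gripper's body presses on something with over 40 N, if the wrist force passes 120 N, or if a joint passes its speed limit or range.

## Robot

A 7-joint arm with a two-finger parallel gripper is mounted at the origin on a cart in front of the work surface, level with it; the furniture and walls round the work are solid. World frame = base frame: x ahead of the robot, y to its left, z up, the work surface at z = 0. Lengths are in m, angles in rad, forces in N, time in s.
With the tool pointing down it reaches from about 0.4 to 0.85 m from the base axis. Payload 4.5 kg.
Tool frame: the origin (TCP) lies between the finger pads, 19 mm behind the fingertips; this is the grasp point; z points along the fingers, y is the line along which they close (so a half turn about z gives the same grasp; the last joint's range is limited). The gripper opens to 88 mm and grips with 3 to 60 N. Pads are 18 mm wide; open, the fingers measure 123 mm over their backs; the gripper's body (75 mm by 187 mm) begins 45 mm behind the grasp point.
Start: joints at [-1.301, 0.689, -0.195, 1.565, 0.157, 0.902, -0.215], TCP at [0.146, 0.608, 0.257] pointing down, gripper open.
Joint ranges: [-3.01, 3.01], [-0.46, 2.08], [-1.47, 1.51], [0.13, 2.56], [-1, 4.14], [0.04, 2.09], [-2.66, 2.66]. Speed limits (rad/s): [2.57, 2.57, 3.14, 3.14, 3.14, 3.14, 3.14].

## Interface

Orientations are given as a unit quaternion [x, y, z, w].
In Python, from plant import r, eyes, finish_job gives the robot as it stands. The module is installed in compiled form; this text tells all that it offers.
- The arm moves only by the tool move_arm, never from a script. Its argument "motion" is a list of rows, each a list of 7 numbers: the shift along the tool's x, y, z in mm, then the turn, a rotation vector about the tool's x, y, z in degrees, then the closure, from 0 (fully open) to 1 (shut). A call has 1 to 5 rows; each row is the pose to reach, as a shift and turn from the pose commanded when the call began, along the tool's axes at that moment; what a row does not reach only later rows make up. A row lasts 1/8 s, in which the tool goes at most 62.5 mm and 10.7 degrees, less where a joint would pass 70% of its speed; a pose out of reach is approached as far as the arm can. A call with a gripper value outside its range is refused whole. The fingers move at their own pace and stop on an object; "newtons" is the grip in N (left out, the last holds). Time passes only in rows, so rows that repeat a pose let the fingers close. It gives the time, the measured TCP pose, the force, the opening and the grip force at its end, in the units of the state.
- r.get_state(): the state, without advancing time (a new reading comes with each control period).
- eyes.snapshot(name): name is "side" or "top" or "wrist"; returns a dict with "frame" (480x640x3 uint8, red, green, blue), "z_map" (480x640 float32, m along the optical axis (not along the pixel's ray), 0 where there is no reading), "intrinsics" (3x3 intrinsics, pixels), "world_to_cam" (4x4, takes a point from world to camera coordinates). Camera axes: x right, y down, z forward; pixel columns grow to the right and rows downward; lengths in m; the calibration is good to about 2 mm. A picture is of the moment at which its call begins.
- finish_job(): hands the job in; it is judged then, once.
The state is a dict: "clock": time; "q": joint angles; "qd": joint speeds; "joint_torque": joint torques, N m; "tool_pos": TCP position; "eef_rot": TCP orientation; "contact_force": force on the tool from outside, world axes, zero at the start; "moment": the same for the moment, N m; "opening": opening from 0.0 (shut) to 1.0 (fully open); "finger_force": force on a finger pad.
Only numpy, scipy, OpenCV 4.12 (cv2) and the standard library are available. Lean on these libraries where they do the work, as an engineer would, in place of code of your own. Each camera call takes 0.05 s, during which the arm holds its last target. There are 200 camera calls.

## Working session

There is one attempt and no reset: what is moved stays moved. The work goes in short steps, Python scripts to look and compute and a tool call to move; the robot and the scene stay as the last step left them, time stands still between calls to the robot, and variables do not carry over. Pictures are saved under pics/ and viewed, at most 10 in all, crops included, and the job is handed in when it is done.

Besides the shell and the picture viewer there is one more tool, called after ">>>" as name(argument=value, ...), one argument or row to a line, values as JSON. move_arm: Moves the arm, as the interface text tells. Its arguments: {"type":"object","properties":{"motion":{"type":"array","items":{"type":"array","items":{"type":"number"}}},"newtons":{"type":"number"}},"required":["motion"]}

```bash
mkdir -p pics; cat > h.py <<'E'
import numpy as np, cv2
from plant import r, eyes, finish_job
from scipy.spatial.transform import Rotation as R
def snap(n):
    s=eyes.snapshot(n); np.savez(f'{n}.npz',**s); return s
def px2w(s,u,v,z=None):
    K=np.array(s['intrinsics']);T=np.linalg.inv(s['world_to_cam'])
    ray=np.linalg.inv(K)@[u,v,1]
    if z is None:
        return (T@np.r_[ray*float(s['z_map'][int(v),int(u)]),1])[:3]
    d=T[:3,:3]@ray;o=T[:3,3]
    return o+d*(z-o[2])/d[2]
def totool(p):
    st=r.get_state();return R.from_quat(st['eef_rot']).inv().apply(np.array(p)-st['tool_pos'])*1000
E
python3 - <<'E'
from h import *
for n in ('top','side'):
    s=snap(n); cv2.imwrite(f'pics/{n}0.png',s['frame'][:,:,::-1])
st=r.get_state(); print(st['clock'],st['tool_pos'],R.from_quat(st['eef_rot']).as_matrix().round(3),st['opening'])
E
```

```text
0.1 [0.14594293 0.60720167 0.25671753] [[-0.972  0.234 -0.   ]
 [ 0.234  0.972 -0.002]
 [-0.    -0.002 -1.   ]] 0.9993436555905278
```

View pics/top0.png

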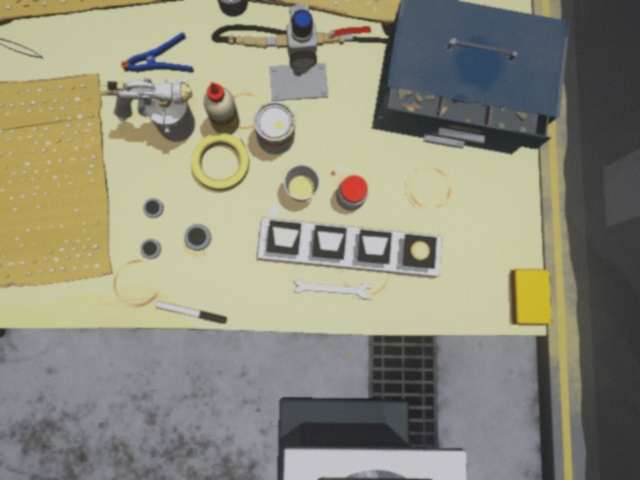

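View pics/side0.png

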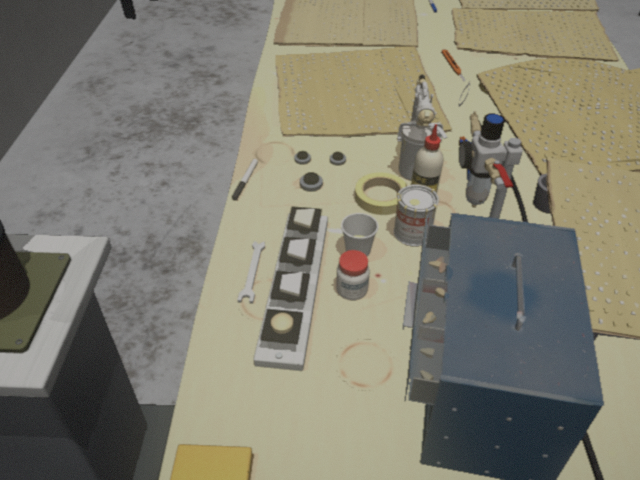

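The top view shows the round cap at (420,251) in the rightmost dish. The tiles are at (286,238), (330,242) and (375,247). There are three candidate button housings, at (197,237), (153,208) and (150,249), and (197,237) looks largest. I'll check both choices in one crop.

```bash
python3 - <<'E'
from h import *
s=dict(np.load('top.npz')); f=s['frame'][:,:,::-1]
a=cv2.resize(f[190:290,120:250],None,fx=4,fy=4,interpolation=2)[:400]
b=cv2.resize(f[210:290,370:450],None,fx=5,fy=5,interpolation=2)
cv2.imwrite('pics/c.png',cv2.resize(np.hstack([a,b]),(800,348)))
for u,v in [(197,237),(153,208),(150,249),(420,251),(286,238),(330,242),(375,247),(265,240),(435,258),(352,190),(301,184),(330,290)]:
    print(u,v,px2w(s,u,v).round(4))
print(px2w(s,420,251,.063))
E
```

```text
197 237 [0.5125 0.3247 0.022 ]
153 208 [0.564  0.4066 0.0184]
150 249 [0.49   0.4082 0.0143]
420 251 [ 0.491  -0.0673  0.0626]
286 238 [0.5097 0.1656 0.0531]
330 242 [0.5042 0.0888 0.0549]
375 247 [0.4972 0.0101 0.0555]
265 240 [0.5102 0.2035 0.0211]
435 258 [ 0.4852 -0.104   0.0184]
352 190 [0.5943 0.0527 0.0711]
301 184 [0.6167 0.1412 0.0152]
330 290 [0.4239 0.0849 0.011 ]
[ 0.49097117 -0.06722731  0.063     ]
```

View pics/c.png

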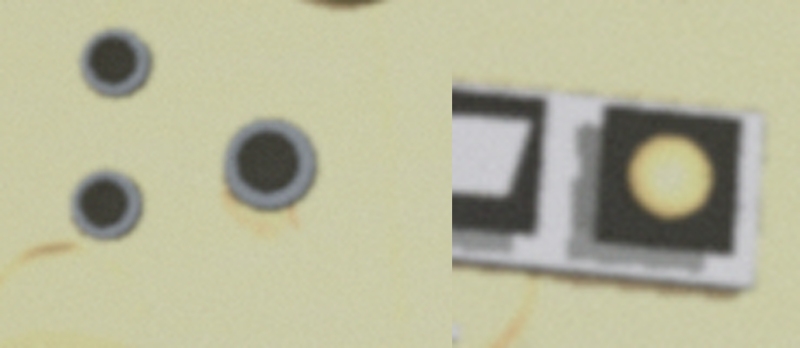

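The crop confirms it: the domed round cap is in the rightmost dish at about (0.491,-0.067), and the largest housing is at (0.512,0.325). The other two are smaller decoys. Moving now with the fingers closing.

>>> move_arm(
  motion=[
    [-50,-25,0,0,0,0,1],
    [-105,-53,0,0,0,0,1],
    [-155,-80,0,0,0,0,1],
    [-205,-105,0,0,0,0,1],
    [-255,-130,0,0,0,0,1],
  ],
  newtons=10,
)

```text
clock: 0.72
tool_pos: [0.3647, 0.4203, 0.2572]
eef_rot: [0.118, 0.993, -0.0, -0.0]
contact_force: [1.1, 0.7, 0.5]
opening: 0.454
finger_force: 0.0
```

>>> move_arm(
  motion=[
    [-50,-40,0,0,0,0,1],
    [-90,-80,0,0,0,0,1],
    [-120,-120,0,0,0,0,1],
    [-140,-165,0,0,0,0,1],
    [-160,-220,0,0,0,0,1],
  ],
)

```text
clock: 1.35
tool_pos: [0.4681, 0.1693, 0.2572]
eef_rot: [0.117, 0.993, 0.0, 0.0]
contact_force: [0.6, -0.4, -0.0]
opening: 0.005
finger_force: 0.0
```

```bash
python3 - <<'E'
from h import *
st=r.get_state(); print(st['clock'],st['tool_pos'],R.from_quat(st['eef_rot']).as_matrix().round(3),st['opening'],st['q'].round(2) if hasattr(st['q'],'round') else st['q'])
print(totool([.491,-.067,.102]))
E
```

```text
1.35 [0.4681028  0.16933471 0.25716721] [[-0.973  0.233  0.   ]
 [ 0.233  0.973  0.001]
 [-0.     0.001 -1.   ]] 0.005308505898060889 [-0.27  0.53 -0.27  1.94  0.21  0.7   0.68]
[ -77.27351204 -224.60026129  155.04440429]
```

>>> move_arm(
  motion=[
    [-15,-45,0,0,0,0,1],
    [-30,-95,20,0,0,0,1],
    [-45,-145,50,0,0,0,1],
    [-60,-180,80,0,0,0,1],
    [-60,-180,110,0,0,0,1],
  ],
)

```text
clock: 1.98
tool_pos: [0.4841, -0.0229, 0.1463]
eef_rot: [0.121, 0.993, -0.001, 0.0]
contact_force: [0.2, 0.7, 1.0]
opening: 0.003
finger_force: 0.0
```

>>> move_arm(
  motion=[
    [0,0,0,0,0,0,1],
    [0,0,0,0,0,0,1],
    [0,0,0,0,0,0,1],
  ],
)

```text
clock: 2.35
tool_pos: [0.4848, -0.0178, 0.1485]
eef_rot: [0.117, 0.993, 0.0, 0.001]
contact_force: [-0.1, 0.2, 0.8]
opening: 0.005
finger_force: 0.0
```

```bash
python3 - <<'E'
from h import *
st=r.get_state(); print(st['clock'],st['tool_pos'],st['contact_force'])
s=snap('wrist'); cv2.imwrite('pics/w1.png',s['frame'][:,:,::-1])
T=snap('top')
print(totool([.491,-.067,.102]))
def proj(p):
    c=s['world_to_cam']@np.r_[p,1]; q=s['intrinsics']@c[:3]; return q[:2]/q[2]
print(proj([.491,-.067,.063]), proj([.491,-.067,.053]))
# dome crown from side camera depth
S=dict(np.load('side.npz'))
for n,S in (('side',S),('wrist',s)):
    v,u=np.mgrid[0:480,0:640]; z=S['z_map']
    P=np.linalg.inv(S['intrinsics'])@np.stack([u*z,v*z,z]).reshape(3,-1)
    W=(np.linalg.inv(S['world_to_cam'])@np.vstack([P,np.ones(P.shape[1])]))[:3].T[z.ravel()>0]
    m=(np.hypot(W[:,0]-.491,W[:,1]+.067)<.026)&(W[:,2]>.054)&(W[:,2]<.07)
    print(n,m.sum(),W[m].mean(0),W[m].min(0),W[m].max(0))
    m=(np.hypot(W[:,0]-.5125,W[:,1]-.3247)<.016)&(W[:,2]>.01)&(W[:,2]<.05)
    if m.sum(): print('btn',m.sum(),W[m].mean(0),np.percentile(W[m,2],[5,50,95]),W[m].min(0),W[m].max(0))
E
```

```text
2.35 [ 0.48475786 -0.0178305   0.14852143] [-0.09188379  0.1723101   0.83446929]
[-17.53914106 -46.10519935  46.33193102]
[240.68810333 276.59776076] [243.58838371 271.05287771]
side 325 [ 0.49410098 -0.07233432  0.05992276] [ 0.47806087 -0.08675337  0.05400388] [ 0.5096624  -0.05211471  0.06593511]
btn 153 [0.51276046 0.321115   0.01984589] [0.01178409 0.02125278 0.02404452] [0.49809691 0.30922561 0.01019388] [0.52697391 0.33873094 0.02538235]
wrist 1435 [ 0.48818747 -0.06601557  0.05990198] [ 0.47597699 -0.08417803  0.05406286] [ 0.5032539  -0.05175055  0.06366225]
```

View pics/w1.png

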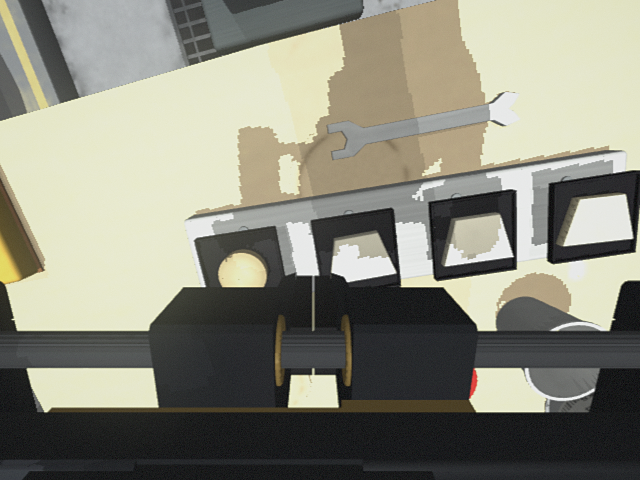

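The wrist view shows the cap at (242,270), matching the estimate of about (0.490,-0.068). I'll move above it.

>>> move_arm(
  motion=[
    [-9,-24,0,0,0,0,1],
    [-17,-47,0,0,0,0,1],
    [-17,-47,30,0,0,0,1],
    [-17,-47,45,0,0,0,1],
    [-17,-47,45,0,0,0,1],
  ],
)

```text
clock: 3.08
tool_pos: [0.4893, -0.068, 0.1021]
eef_rot: [0.117, 0.993, -0.0, -0.001]
contact_force: [0.3, 1.0, 1.0]
opening: 0.007
finger_force: 0.0
```

>>> move_arm(
  motion=[
    [0,0,0,0,0,0,1],
    [0,0,0,0,0,0,1],
  ],
)

```text
clock: 3.32
tool_pos: [0.4901, -0.0682, 0.1032]
eef_rot: [0.118, 0.993, 0.0, 0.001]
contact_force: [-0.2, 0.1, 0.2]
opening: 0.0
finger_force: 0.0
```

```bash
python3 - <<'E'
from h import *
st=r.get_state(); print(st['clock'],st['tool_pos'],st['contact_force'])
print(totool([.490,-.068,.082]))
s=snap('side'); f=s['frame'][:,:,::-1]
cv2.imwrite('pics/s1.png',cv2.resize(f[220:380,220:400],None,fx=3.5,fy=3.5,interpolation=2))
E
```

```text
3.325 [ 0.49010012 -0.06815097  0.10319402] [-0.23623942  0.12572846  0.18680213]
[ 0.16340421  0.11525204 21.19385164]
```

View pics/s1.png

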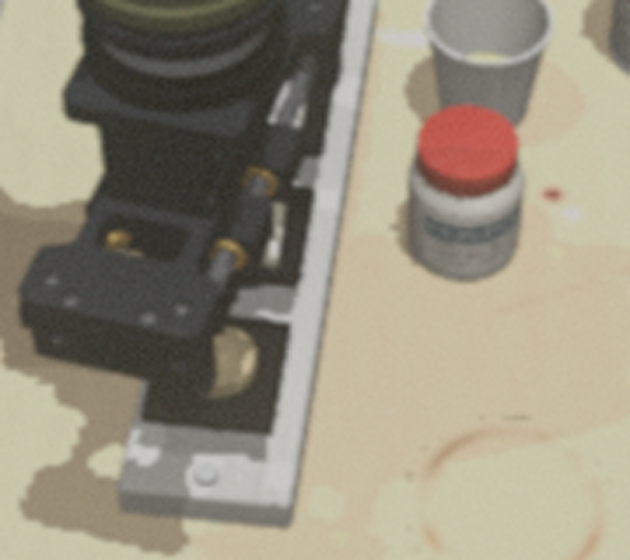

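The side view shows the closed fingers over the cap at crop pixel (230,360). Now a slow descent.

>>> move_arm(
  motion=[
    [0,0,9,0,0,0,1],
    [0,0,17,0,0,0,1],
    [0,0,19,0,0,0,1],
    [0,0,20,0,0,0,1],
    [0,0,20,0,0,0,1],
  ],
)

```text
clock: 4.0
tool_pos: [0.4895, -0.0682, 0.0824]
eef_rot: [0.118, 0.993, 0.0, -0.0]
contact_force: [-0.1, 0.7, 0.4]
opening: 0.003
finger_force: 0.0
```

>>> move_arm(
  motion=[
    [0,0,1,0,0,0,1],
    [0,0,1,0,0,0,1],
    [0,0,1,0,0,0,1],
  ],
)

```text
clock: 4.38
tool_pos: [0.4897, -0.0682, 0.0816]
eef_rot: [0.118, 0.993, 0.0, 0.0]
contact_force: [-0.7, -0.4, 2.4]
opening: 0.001
finger_force: 1.0
```

>>> move_arm(
  motion=[
    [0,0,1,0,0,0,1],
    [0,0,1,0,0,0,1],
    [0,0,1,0,0,0,1],
  ],
)

```text
clock: 4.75
tool_pos: [0.4897, -0.0682, 0.0804]
eef_rot: [0.118, 0.993, 0.0, 0.0]
contact_force: [0.2, -1.1, 2.5]
opening: 0.009
finger_force: 1.2
```

>>> move_arm(
  motion=[
    [0,0,0.5,0,0,0,1],
    [0,0,0.5,0,0,0,1],
  ],
)

```text
clock: 5.0
tool_pos: [0.4897, -0.0683, 0.0799]
eef_rot: [0.118, 0.993, 0.0, 0.0]
contact_force: [0.1, -0.3, 3.6]
opening: 0.001
finger_force: 1.4
```

>>> move_arm(
  motion=[
    [0,0,0,0,0,0,1],
    [0,0,0,0,0,0,1],
  ],
)

```text
clock: 5.25
tool_pos: [0.4897, -0.0682, 0.0799]
eef_rot: [0.118, 0.993, 0.0, 0.0]
contact_force: [-0.1, 0.8, 2.7]
opening: 0.007
finger_force: 1.4
```

Clear light contact at about 3 N, with the dish about 2 mm down. Lifting straight up and heading for the button.

>>> move_arm(
  motion=[
    [0,0,-4,0,0,0,1],
    [0,0,-14,0,0,0,1],
    [0,0,-50,0,0,0,1],
    [0,0,-90,0,0,0,1],
    [0,0,-90,0,0,0,1],
  ],
)

```text
clock: 5.88
tool_pos: [0.491, -0.0684, 0.1726]
eef_rot: [0.118, 0.993, 0.0, 0.003]
contact_force: [1.1, -0.4, 1.0]
opening: 0.006
finger_force: 0.0
```

```bash
python3 - <<'E'
from h import *
st=r.get_state(); print(st['clock'],st['tool_pos'])
print(totool([.512,.325,.100]))
s=snap('wrist'); f=s['frame'][:,:,::-1]
cv2.imwrite('pics/w2.png',f)
E
```

```text
5.875 [ 0.49100296 -0.06838528  0.17263724]
[ 72.04137434 387.28674995  72.71888456]
```

View pics/w2.png

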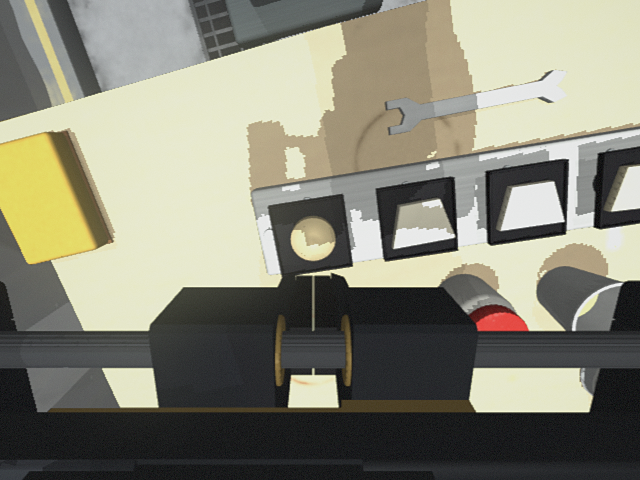

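The cap still sits centred in its dish at (313,238). Going to the button.

>>> move_arm(
  motion=[
    [9,45,0,0,0,0,1],
    [18,95,0,0,0,0,1],
    [27,145,0,0,0,0,1],
    [36,195,0,0,0,0,1],
    [45,245,0,0,0,0,1],
  ],
)

```text
clock: 6.55
tool_pos: [0.5021, 0.1817, 0.1686]
eef_rot: [0.118, 0.993, -0.001, -0.001]
contact_force: [1.5, 0.5, -0.2]
opening: 0.006
finger_force: 0.0
```

>>> move_arm(
  motion=[
    [9,45,0,0,0,0,1],
    [18,90,0,0,0,0,1],
    [18,90,0,0,0,0,1],
    [18,90,0,0,0,0,1],
  ],
)

```text
clock: 7.05
tool_pos: [0.5059, 0.271, 0.1687]
eef_rot: [0.118, 0.993, -0.001, -0.001]
contact_force: [0.7, -0.4, -0.7]
opening: 0.005
finger_force: 0.0
```

```bash
python3 - <<'E'
from h import *
st=r.get_state(); print(st['clock'],st['tool_pos'])
print(totool([.512,.325,.100]))
s=snap('wrist'); f=s['frame'][:,:,::-1]
cv2.imwrite('pics/w3.png',f)
K,Tm=s['intrinsics'],s['world_to_cam']
for z in (.02,.025):
    c=Tm@[.512,.325,z,1]; q=K@c[:3]; print(q[:2]/q[2])
E
```

```text
7.05 [0.50586284 0.27095186 0.16873543]
[ 6.56306647 54.18846439 68.58543604]
[378.57535199 220.03064384]
[379.70871736 221.39683077]
```

View pics/w3.png

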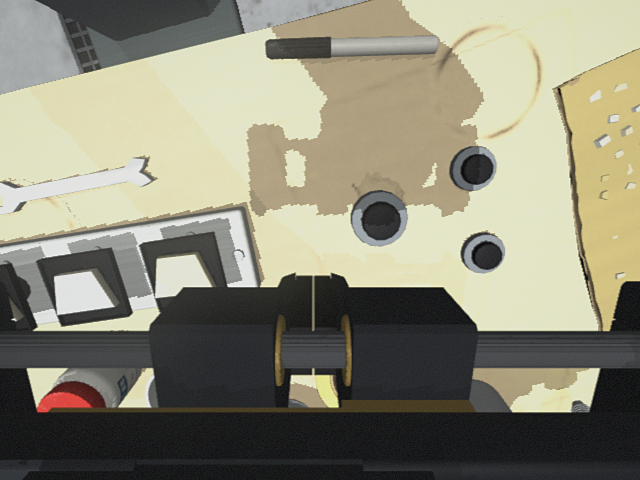

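The largest button's top is at (381,219), within 2 px of the prediction. I'll move above it and measure its height by depth in the same frame.

```bash
python3 - <<'E'
from h import *
s=dict(np.load('wrist.npz'))
print(px2w(s,381,219),np.median([px2w(s,381+i,219+j) for i in range(-6,7) for j in range(-6,7)],0))
E
```

```text
[0.43966499 0.28781886 0.29579829] [0.51110346 0.32672301 0.02185794]
```

>>> move_arm(
  motion=[
    [3,27,0,0,0,0,1],
    [6,54,30,0,0,0,1],
    [6,54,80,0,0,0,1],
    [6,54,105,0,0,0,1],
    [6,54,105,0,0,0,1],
  ],
)

```text
clock: 7.72
tool_pos: [0.5124, 0.3233, 0.0629]
eef_rot: [0.119, 0.993, -0.002, -0.002]
contact_force: [-0.3, 0.1, -0.1]
opening: 0.004
finger_force: 0.0
```

>>> move_arm(
  motion=[
    [0,0,0,0,0,0,1],
    [0,0,0,0,0,0,1],
  ],
)

```text
clock: 7.98
tool_pos: [0.5144, 0.3262, 0.0664]
eef_rot: [0.118, 0.993, 0.001, 0.001]
contact_force: [0.1, -0.9, -0.4]
opening: 0.002
finger_force: 0.0
```

>>> move_arm(
  motion=[
    [3,1,8,0,0,0,1],
    [3,1,16,0,0,0,1],
    [3,1,22,0,0,0,1],
    [3,1,26,0,0,0,1],
    [3,1,28,0,0,0,1],
  ],
)

```text
clock: 8.6
tool_pos: [0.5104, 0.3277, 0.0368]
eef_rot: [0.118, 0.993, -0.0, -0.0]
contact_force: [-0.4, 0.1, 3.8]
opening: 0.01
finger_force: 2.0
```

>>> move_arm(
  motion=[
    [0,0,1.5,0,0,0,1],
    [0,0,3,0,0,0,1],
    [0,0,4,0,0,0,1],
    [0,0,4,0,0,0,1],
  ],
)

```text
clock: 9.1
tool_pos: [0.5104, 0.3277, 0.035]
eef_rot: [0.118, 0.993, -0.0, 0.0]
contact_force: [-6.2, -3.0, 19.1]
opening: 0.006
finger_force: 9.5
```

At 19 N against a spring of at most 5 N, the button is on its stop. Lifting off.

>>> move_arm(
  motion=[
    [0,0,-4,0,0,0,1],
    [0,0,-12,0,0,0,1],
    [0,0,-50,0,0,0,1],
    [0,0,-100,0,0,0,1],
    [0,0,-150,0,0,0,1],
  ],
)

```text
clock: 9.72
tool_pos: [0.511, 0.3277, 0.1843]
eef_rot: [0.118, 0.993, 0.0, 0.0]
contact_force: [0.6, -0.9, -0.0]
opening: 0.003
finger_force: 0.0
```

>>> move_arm(
  motion=[
    [0,0,-30,0,0,0,1],
    [0,0,-50,0,0,0,1],
    [0,0,-50,0,0,0,1],
    [0,0,-50,0,0,0,1],
  ],
)

```text
clock: 10.22
tool_pos: [0.5104, 0.3274, 0.2319]
eef_rot: [0.118, 0.993, -0.0, -0.0]
contact_force: [-0.9, 0.2, -0.1]
opening: 0.006
finger_force: 0.0
```

```bash
python3 - <<'E'
from h import *
print(r.get_state()['tool_pos'])
s=snap('wrist'); t=snap('top')
K,Tm=s['intrinsics'],s['world_to_cam']
c=Tm@[.511,.3267,.022,1]; q=K@c[:3]; u,v=(q[:2]/q[2]).round().astype(int); print(u,v)
print(np.median([px2w(s,u+i,v+j) for i in range(-6,7) for j in range(-6,7)],0))
cv2.imwrite('pics/t2.png',cv2.resize(t['frame'][160:320,140:460,::-1],None,fx=2.5,fy=2.5,interpolation=2))
E
```

```text
[0.51040519 0.32739658 0.23194898]
311 214
[0.51135982 0.32615992 0.02165764]
```

View pics/t2.png

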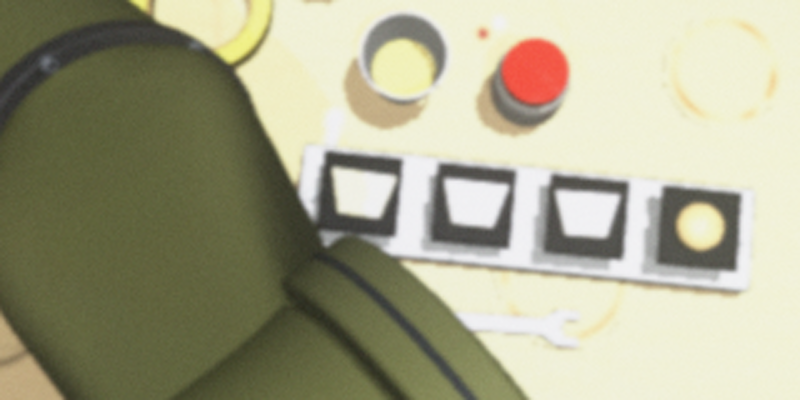

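The cap at (700,226), the tiles, jar and cup are all in place, as is the visible end of the spanner. The button is back out at z=0.0217, and the hand is about 19 cm above it.

```bash
python3 -c "
from h import *
print(finish_job())"
```

```text
the job is handed in; nothing more can be done
None
```

I touched the round cap lightly at about 3 N (rest about 2 mm down), pressed the largest button fully in at 19 N and saw it spring back, then lifted the hand about 19 cm clear; the job was handed in at about 10 s, and no verdict was shown.

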